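# Hook the carrying bar into the shaker carrier and hold it up

### The job

Fit the loose carrying bar to the wooden shaker carrier: lay its rod across the two end plates, down into both slots, and slide it back under the hooked lips. Then lift the carrier by the bar alone, shakers and all, until its base is about 10 cm above the worktop, and finish while still holding it there, level and still. Keep the carrier upright throughout, and leave the other things on the worktop where they are.

Things in the scene. Friction and masses are not known exactly. Their poses are not given: they have to be found in the camera images.
- carrier: Pale wooden shaker carrier, loose, about 0.4 kg empty; 100 mm deep (own x), 174 long (own y), 175 high. Origin: centre of its underside, z up, own -x its front. Two upright end plates 10 mm thick at own y = -82 and +82 mm carry alike slotted, hooked ears (see slot_mouth and lip_seat). Between the plates nothing stands above the shakers (tops at z = 98 mm).
- slot_mouth (a point): Mid between the plates, at own (-27, 0, 175) mm of the carrier, axes alike: centre of the slots' mouths, open upward between own x = -40 and -14 mm. Below, a level ledge at own z = 130 runs from x = -40 to +8; in front of it a nib (x -46 to -40) rises to z = 142. Dropped in here, the rod's axis comes to rest at own z = 135.
- lip_seat (a point): At own (0, 0, 153) mm of the carrier, axes alike: the rod's axis when the carrier hangs from it, nearly level. Back post at x = +8 to 26; from it the lip reaches forward to x = -14, underside z = 158, top 175, with a tooth at its front (x -14 to -8) down to z = 153. The rod slides back along the ledge (axis z = 135) from x = -27 to 0, then is lifted.
- bar: Loose carrying bar, about 0.15 kg, lying on the worktop along own y. Square brown wooden grip 24 x 24 mm, 90 long, in the middle of a steel rod of 10 mm diameter, 210 long over all, with end knobs of 18 mm diameter (own y 99 to 105 either way) and 16 mm collars at the grip (out to y = 49). Origin: under the grip's centre, 12 mm below the rod's axis; z up. Both ends alike.
- bar_center (a point): Centre of the carrying bar's grip, on the rod's axis (12 mm above bar's origin); axes as the bar's.
- shaker_a: One of two alike salt shakers with a grey domed cap, 44 mm diameter, 90 mm high, about 0.1 kg, standing loose in the carrier's 50 mm square hole at own y = -45 mm of the carrier, on its floor (own z = 8 mm). Origin: centre of its underside.
- shaker_b: One of two alike salt shakers with a grey domed cap, 44 mm diameter, 90 mm high, about 0.1 kg, standing loose in the carrier's 50 mm square hole at own y = +45 mm of the carrier, on its floor (own z = 8 mm). Origin: centre of its underside.
- coffee_box: Bystander at the left end: upright dark coffee box, 68 x 130 x 222 mm high. Origin under its centre. Fixed in place.
- moka: Bystander at the left front: small metal moka pot, 99 x 63 x 117 mm high. Origin under its centre. Fixed in place.
- garlic: Bystander in the middle front: garlic bulb, about 60 mm. Origin under its centre.
- pepper_mill: Bystander in the middle at the back: wooden pepper mill, 58 mm diameter, 170 mm high. Origin under its centre.
- herb_jar: Bystander at the right back: spice jar with a dark green cap, 47 mm diameter, 128 mm high. Origin under its centre. Fixed in place.
- lighter: Bystander along the left back edge: black gas lighter lying along y, 25 x 155 x 27 mm. Origin under its centre. Fixed in place.
- adapter: Bystander at the right front: black charger block, 86 x 73 x 32 mm. Origin under its centre. Fixed in place.
- plug: Bystander at the right end: cream plug adapter, 54 x 71 x 42 mm. Origin under its centre. Fixed in place.
There are look-alikes about, which are no part of the job. Leave any purple or yellow look-alike of the shaker_a alone.

How it is judged:
By the outcome, as a careful person would: the job done as asked, in the order asked, and still so for the second after the job is handed in, while the arm keeps its last pose, push and grip.
It also fails if it takes over 51 s, if anything falls off the work surface, if the arm or the gripper's body presses on something with over 40 N, if the wrist force passes 120 N, or if a joint passes its speed limit or range.

### The arm

A 6-joint arm with a two-finger parallel gripper is mounted at the origin on a cart in front of the work surface, level with it; the furniture and walls round the work are solid. World frame = base frame: x ahead of the robot, y to its left, z up, the work surface at z = 0. Lengths are in mm, angles in rad, forces in N, time in s.
With the tool pointing down it reaches from about 350 to 975 mm from the base axis. Payload 7.1 kg.
Tool frame: the origin (TCP) lies midway between the tips of the shut fingers; the grasp point (between the pads) lies 19 mm behind it (ctrl.grip_depth is the distance from the TCP to the grasp point, in mm); z points along the fingers, y is the line along which they close (so a half turn about z gives the same grasp; the last joint's range is limited). The gripper opens to 88 mm and grips with 3 to 60 N. Pads are 20 mm wide; open, the fingers measure 115 mm over their backs; the gripper's body (75 mm by 178 mm) begins 61 mm behind the grasp point.
Start: joints at [-1.216, 0.423, 1.63, -0, 1.089, -0.019], TCP at [228.238, -581.818, 222.675] pointing down, gripper open.
Joint ranges: [-3, 3], [-0.9, 2.11], [0.09, 2.58], [-1.31, 4.45], [0.11, 2.69], [-2.54, 2.54]. Speed limits (rad/s): [2.39, 2.39, 3.01, 3.14, 3.14, 3.14].

### API

Orientations are given as a rotation vector (axis times angle).
In Python, from workcell import ctrl, cams gives the robot as it stands.
- The arm moves only by the tool move_arm, never from a script. Its argument "steps" is a list of rows, each a list of 3 entries, a list of its own where there are three numbers: the shift along the tool's x, y, z in units of 25 mm (1.0 is 25 mm), then the turn about the tool's z in units of 5 degrees (1.0 is 5 degrees), then the closure, from 0 (fully open) to 1 (shut). A call has 1 to 20 rows; each row shifts and turns the commanded pose from where the row before left it, along the tool's axes as they then stand; what a row does not reach is not made up. A row lasts 1/12 s, in which the tool goes at most 41.7 mm and 7.16 degrees, less where a joint would pass 70% of its speed; a pose out of reach is approached as far as the arm can. A call is refused whole if a number of a shift passes 1 or a number of a turn 1, either way. A call with a gripper value outside its range is refused whole. The fingers move at their own pace and stop on an object; the grip force is fixed at half the most. Time passes only in rows, so rows that do not move let the fingers close. It gives the time, the measured TCP pose, the force, the opening and the grip force at its end, in the units of the state.
- ctrl.get_obs(): the state, without advancing time (a new reading comes with each control period).
- cams.get_image(name): name is "scene" or "top" or "wrist"; returns a dict with "image" (384x512x3 uint8, red, green, blue), "camera_matrix" (3x3 intrinsics, pixels), "k1" (the pictures are not rectified: a ray, as slopes to the right and down, at radius r is drawn at 1 + k1 r^2 times it, then the intrinsics apply), "xyz" and "rotation" of the camera in the world; the wrist camera has in their place "mount" (4x4, takes a point from camera to tool coordinates, whose origin is the TCP and whose axes are the flange's). Camera axes: x right, y down, z forward; pixel columns grow to the right and rows downward; lengths in mm; the calibration is good to about 2 mm. A picture is of the moment at which its call begins: read the wrist's pose just before it. There is no depth.
- ctrl.close_job(): hands the job in; it is judged then, once.
Trained networks look in the newest picture that a camera, given by its name, has taken for a name from the list of things; names that differ only in an ending like _2 or _b are one class to them, and where a whole thing is asked for, a point or a joint stands for the part that bears it (a point fixed in the world has none). Each returns a list of dicts, best first, with "p" (0 to 1); they miss things now and then, are a little off and sometimes report something else, mostly with a low value. They report only what shows in the picture. A call takes as long as a camera call. They do not tell look-alikes from the thing itself.
- cams.boxes_of(camera, thing): "rect" ([centre column, centre row, width, height] in pixels, round what is visible of it).
- cams.cut_out(camera, thing): "pixels" (384x512 bool, what is visible of it) and "rect" ([centre column, centre row, width, height] in pixels, round what is visible of it).
The state is a dict: "t": time; "qpos": joint angles; "qvel": joint speeds; "joint_torque": joint torques, N m; "ee_pos": TCP position; "orientation": TCP orientation; "ft_force": force on the tool from outside, world axes, zero at the start; "moment": the same for the moment, N m; "width": finger opening in mm; "grasp_force": force on a finger pad.
Only numpy, scipy, OpenCV 4.12 (cv2) and the standard library are available. Lean on these libraries where they do the work, as an engineer would, in place of code of your own. Each camera call takes 0.05 s, during which the arm holds its last target. There are 200 camera calls.

## Working session

There is one attempt and no reset: what is moved stays moved. The work goes in short steps, Python scripts to look and compute and a tool call to move; the robot and the scene stay as the last step left them, time stands still between calls to the robot, and variables do not carry over. Pictures are saved under pics/ and viewed, at most 10 in all, crops included, and the job is handed in when it is done.

Besides the shell and the picture viewer there is one more tool, called after ">>>" as name(argument=value, ...) on one line, values as JSON. move_arm: Moves the arm, as the interface text tells. Its arguments: {"type":"object","properties":{"steps":{"type":"array"}},"required":["steps"]}

```bash
ls; mkdir -p pics; cat > h.py <<'E'
import numpy as np, cv2
from workcell import ctrl, cams
from scipy.spatial.transform import Rotation as R
def campose(name):
    o=ctrl.get_obs(); d=cams.get_image(name)
    if 'mount' in d:
        T=np.eye(4);T[:3,:3]=R.from_rotvec(o['orientation']).as_matrix();T[:3,3]=o['ee_pos']
        M=T@np.array(d['mount']); d['rotation']=M[:3,:3]; d['xyz']=M[:3,3]
    d['rotation']=np.array(d['rotation']); 
    if d['rotation'].shape!=(3,3): d['rotation']=R.from_rotvec(d['rotation']).as_matrix()
    d['xyz']=np.array(d['xyz']); return d
def proj(d,P):
    c=(np.atleast_2d(P)-d['xyz'])@d['rotation']; s=c[:,:2]/c[:,2:]
    s=s*(1+d['k1']*(s**2).sum(1,keepdims=True)); K=np.array(d['camera_matrix'])
    return s@K[:2,:2].T+K[:2,2]
def ray(d,uv):
    K=np.array(d['camera_matrix']); q=(np.atleast_2d(uv)-K[:2,2])/np.diag(K)[:2]; s=q.copy()
    for _ in range(20): s=q/(1+d['k1']*(s**2).sum(1,keepdims=True))
    return np.c_[s,np.ones(len(s))]@d['rotation'].T
def onz(d,uv,z):
    r=ray(d,uv); return d['xyz']+r*((z-d['xyz'][2])/r[:,2])[:,None]
def save(d,n,crop=None,sc=1):
    im=d['image'][:,:,::-1]
    if crop: im=im[crop[1]:crop[3],crop[0]:crop[2]]
    cv2.imwrite('pics/'+n,cv2.resize(im,None,fx=sc,fy=sc,interpolation=cv2.INTER_CUBIC))
E
python3 - <<'E'
from h import *
o=ctrl.get_obs();print(o['t'],o['ee_pos'],o['orientation'],o['width'])
ims=[]
for c in ['scene','top']:
    d=campose(c);ims.append(d['image'])
    print(c,d['xyz'].round(),d['rotation'].round(2).tolist(),d['k1'],np.array(d['camera_matrix'])[0])
    for n in ['carrier','bar','shaker_a','garlic','pepper_mill','herb_jar','moka','coffee_box']:
        print(n,[(np.round(b['rect']).astype(int).tolist(),round(b['p'],2)) for b in cams.boxes_of(c,n)])
    save(d,c+'0.png',None,1.5)
E
```

```text
pics
0.0 [ 228.04970889 -581.30930927  221.90048703] [-3.08537414e+00 -5.83514628e-01  4.25057357e-04] 87.58770890154722
scene [-180.  535.  860.] [[-0.61, -0.49, 0.62], [-0.79, 0.4, -0.47], [-0.02, -0.78, -0.63]] -0.05917660916641462 [382.45166432   0.         254.96138705]
carrier [([210, 250, 72, 86], 0.94)]
bar [([299, 205, 52, 28], 0.79), ([206, 247, 74, 86], 0.17)]
shaker_a [([209, 228, 13, 28], 0.83), ([224, 247, 15, 28], 0.79), ([241, 227, 13, 27], 0.76), ([198, 262, 17, 24], 0.69), ([114, 253, 59, 93], 0.53)]
garlic [([270, 243, 19, 11], 0.64), ([235, 194, 16, 38], 0.38)]
pepper_mill []
herb_jar [([287, 167, 13, 31], 0.64)]
moka [([150, 301, 36, 39], 0.75)]
coffee_box [([113, 253, 57, 94], 0.64)]
top [ 342.   47. 1103.] [[-0.15, -0.97, 0.21], [-0.99, 0.14, -0.03], [-0.0, -0.22, -0.98]] -0.0959677345191855 [359.48841608   0.         251.1901337 ]
carrier [([186, 238, 72, 49], 0.81)]
bar [([320, 207, 66, 17], 0.84), ([250, 179, 17, 29], 0.51)]
shaker_a [([174, 241, 15, 19], 0.72), ([238, 215, 12, 20], 0.64), ([205, 233, 16, 14], 0.48), ([207, 198, 15, 18], 0.46)]
garlic [([258, 245, 18, 16], 0.83)]
pepper_mill [([250, 179, 20, 24], 0.61)]
herb_jar []
moka [([126, 258, 34, 32], 0.64), ([177, 241, 14, 16], 0.6)]
coffee_box [([257, 246, 18, 20], 0.39), ([318, 206, 66, 11], 0.38)]
```

View pics/scene0.png

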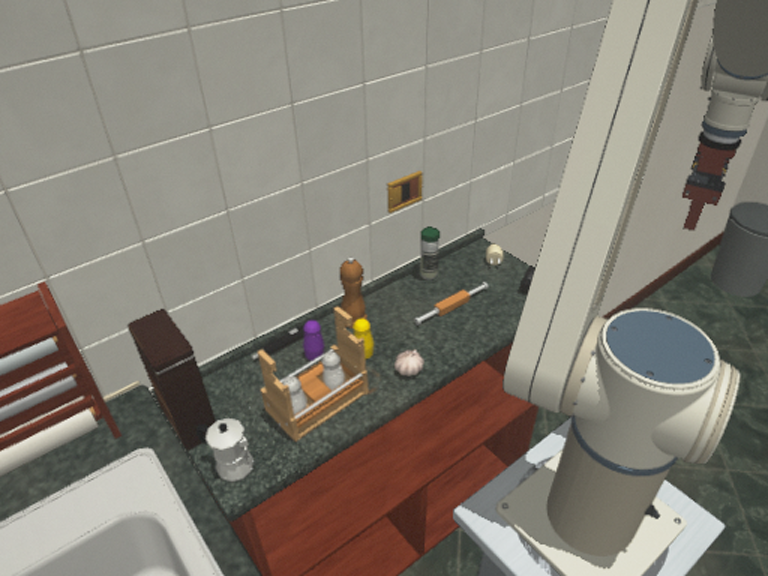

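View pics/top0.png

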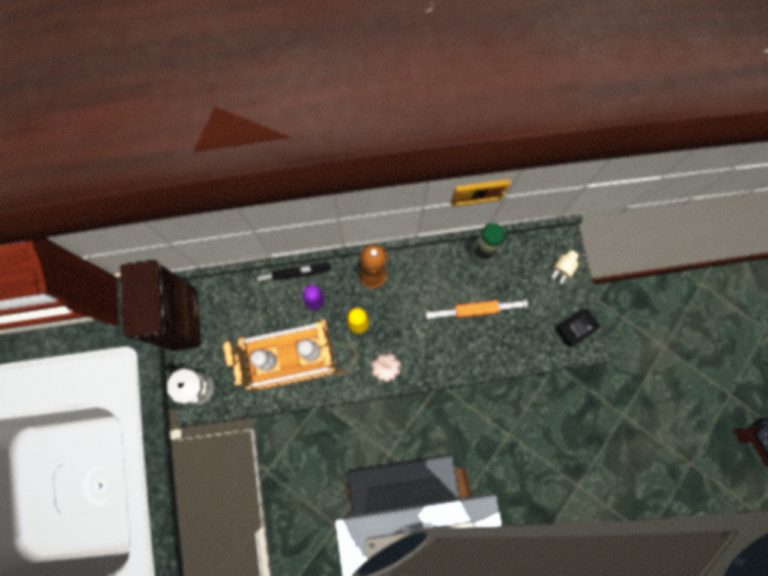

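The scene view shows the carrier at scene px (210,250), with the grey-capped shakers inside it. The purple (209,228) and yellow (241,227) look-alikes stand outside. The bar is at scene (299,205) and top (320,207). I'll measure the rough poses next.

```bash
cat >> h.py <<'E'
def barfit(d,cam,z=12):
    m=cams.cut_out(cam,'bar')[0]; v,u=np.nonzero(m['pixels']); P=onz(d,np.c_[u,v]+0.0,z)[:,:2]
    c=P.mean(0); w,V=np.linalg.eigh(np.cov((P-c).T)); a=V[:,1]; 
    if a[1]<0:a=-a
    t=(P-c)@a; s=(P-c)@V[:,0]
    return m['p'],c+a*(t.max()+t.min())/2, np.degrees(np.arctan2(-a[0],a[1])), np.ptp(t), np.ptp(s)
E
python3 - <<'E'
from h import *
for c in ['scene','top']:
    d=campose(c); print(c,barfit(d,c))
    for n,z in [('carrier',60),('garlic',30),('pepper_mill',100),('shaker',90)]:
        for b in cams.boxes_of(c,n if n!='shaker' else 'shaker_a')[:5]: print(n,round(b['p'],2),onz(d,[b['rect'][:2]],z).round().tolist())
    for n in ['carrier']:
        m=cams.cut_out(c,n)[0]; np.save('m_'+c+'.npy',m['pixels'])
d=campose('scene'); save(d,'scc.png',(160,190,270,310),5)
E
```

```text
scene (0.89, array([ 520.38851859, -183.54856405]), np.float64(-0.8202440626731925), np.float64(217.67120216093502), np.float64(44.161183478075834))
carrier 0.92 [[489.0, 197.0, 60.0]]
garlic 0.8 [[429.0, 30.0, 30.0]]
garlic 0.17 [[487.0, 243.0, 30.0]]
pepper_mill 0.77 [[618.0, 24.0, 100.0]]
shaker 0.8 [[449.0, 171.0, 90.0]]
shaker 0.72 [[537.0, 164.0, 90.0]]
shaker 0.66 [[440.0, 264.0, 90.0]]
shaker 0.61 [[484.0, 88.0, 90.0]]
top (0.88, array([ 520.19322896, -187.8871546 ]), np.float64(-1.3030314459733074), np.float64(208.93631462691496), np.float64(25.738814529566774))
carrier 0.8 [[476.0, 219.0, 60.0]]
garlic 0.73 [[433.0, 18.0, 30.0]]
pepper_mill 0.79 [[616.0, 12.0, 100.0]]
pepper_mill 0.56 [[476.0, 158.0, 100.0]]
shaker 0.8 [[470.0, 242.0, 90.0]]
shaker 0.65 [[479.0, 159.0, 90.0]]
shaker 0.63 [[514.0, 59.0, 90.0]]
shaker 0.6 [[577.0, 139.0, 90.0]]
```

View pics/scc.png

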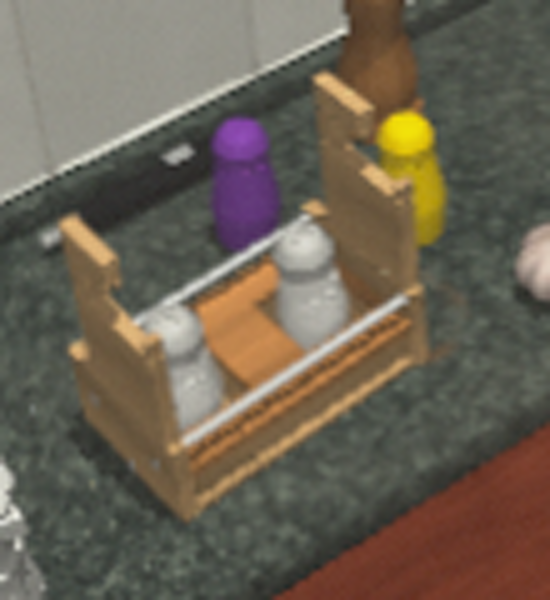

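The front (nib side) faces the robot, and the two white-bodied, grey-capped shakers are in the holes. The purple one at crop (245,180) and the yellow one at crop (410,180) stand outside and are left alone. I'll turn the tool, then move above the bar.

>>> move_arm(steps=[[[0,0,0],-1,0],[[0,0,0],-1,0],[[0,0,0],-1,0],[[0,0,0],-1,0],[[0,0,0],-1,0],[[0,0,0],-1,0],[[0,0,0],-1,0],[[0,0,0],-1,0],[[0,0,0],-1,0],[[0,0,0],-1,0],[[0,0,0],-1,0],[[0,0,0],-1,0],[[0,0,0],-1,0],[[0,0,0],-0.5,0],[[0,0,0],0,0]])

```text
t: 2.9
ee_pos: [228.2, -581.8, 222.7]
orientation: [-2.241, -2.202, -0.0]
ft_force: [0.4, -0.2, -0.3]
width: 88.1
grasp_force: 0.0
```

>>> move_arm(steps=[[[0.85,0.55,0],0,0],[[0.85,0.55,0],0,0],[[0.85,0.55,0],0,0],[[0.85,0.55,0],0,0],[[0.85,0.55,0],0,0],[[0.85,0.55,0],0,0],[[0.85,0.55,0],0,0],[[0.85,0.55,0],0,0],[[0.85,0.55,0],0,0],[[0.85,0.55,0],0,0],[[0.85,0.55,0],0,0],[[0.85,0.55,0],0,0],[[0.85,0.55,0],0,0],[[0.85,0.55,0],0,0],[[0.85,0.55,0],0,0],[[0.85,0.55,0],0,0],[[0.85,0.55,0],0,0],[[0.85,0.55,0],0,0],[[0,0.55,0],0,0],[[0,0,0],0,0]])

```text
t: 4.57
ee_pos: [499.0, -203.5, 223.1]
orientation: [2.24, 2.2, 0.002]
ft_force: [0.2, -0.1, 0.5]
width: 87.9
grasp_force: 0.0
```

```bash
python3 - <<'E'
from h import *
o=ctrl.get_obs();print(o['t'],o['ee_pos'],o['orientation'],o['qpos'].round(3) if hasattr(o['qpos'],'round') else o['qpos'])
d=campose('wrist'); print(d['xyz'],d['rotation'].round(2).tolist(),np.array(d['camera_matrix']))
for z in (12,): print(barfit(d,'wrist',z))
for b in cams.boxes_of('wrist','bar'): print(b)
save(d,'w1.png',None,1.5)
E
```

```text
4.5667 [ 498.95186337 -203.49373244  223.06078362] [2.24002723e+00 2.20009235e+00 1.54203728e-03] [-0.409  0.296  1.822  0.     1.022 -0.392]
[ 499.65753958 -120.87764608  384.04037401] [[1.0, -0.02, -0.0], [-0.02, -0.95, -0.3], [0.0, 0.3, -0.95]] [[297.7203865    0.         252.82993343]
 [  0.         297.7203865  187.14191504]
 [  0.           0.           1.        ]]
(0.89, array([ 518.77516543, -187.07323895]), np.float64(-1.6611779025309352), np.float64(213.1435644136058), np.float64(24.367263918345266))
{'rect': [266.9, 141.6, 21.1, 172.0], 'p': 0.64}
```

View pics/w1.png

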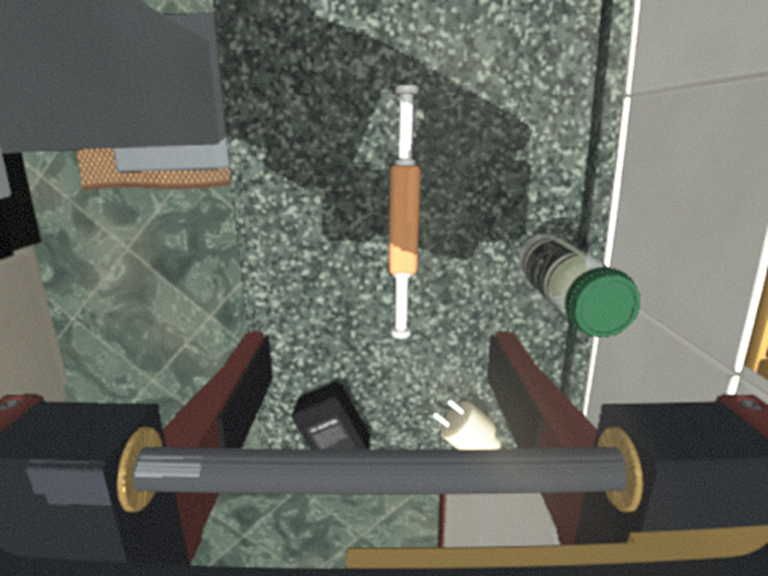

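The wrist view shows the bar with its knobs at px (271,60) and (267,223). The herb jar's base is near px (363,163), so I'll check its clearance to the gripper body.

```bash
python3 - <<'E'
from h import *
d=campose('wrist')
print('knobs',onz(d,[[406/1.5,90/1.5],[401/1.5,334/1.5],[405/1.5,165/1.5],[404/1.5,272/1.5]],9).round(1).tolist())
print('jar cap',onz(d,[[602/1.5,301/1.5],[570/1.5,301/1.5]],128).round(1).tolist(),'base left',onz(d,[[524/1.5,250/1.5],[545/1.5,235/1.5]],0).round(1).tolist())
print('wall',onz(d,[[600/1.5,300/1.5]],0),d['image'].shape)
t=campose('top'); print('top cap',onz(t,[[493/1.5,233/1.5]],128))
E
```

```text
knobs [[518.6, -84.6, 9.0], [513.4, -292.1, 9.0], [517.5, -142.0, 9.0], [516.3, -233.0, 9.0]]
jar cap [[632.7, -218.8, 128.0], [612.5, -218.3, 128.0]] base left [[623.4, -217.4, 0.0], [641.0, -204.2, 0.0]]
wall [[ 698.44594938 -266.19585154    0.        ]] (384, 512, 3)
top cap [[ 642.40236958 -220.54531026  128.        ]]
```

>>> move_arm(steps=[[[0.64,0.35,0],0.1,0],[[0,0,0.8],0,0],[[0,0,0.8],0,0],[[0,0,0.8],0,0],[[0,0,0.8],0,0],[[0,0,0.8],0,0],[[0,0,0.8],0,0],[[0,0,0.8],0,0],[[0,0,0.8],0,0],[[0,0,0.6],0,0],[[0,0,0.5],0,0],[[0,0,0.4],0,0],[[0,0,0.4],0,0],[[0,0,0.2],0,0],[[0,0,0],0,0],[[0,0,0],0,0]])

```text
t: 6.15
ee_pos: [505.8, -188.6, 10.3]
orientation: [2.252, 2.19, 0.0]
ft_force: [-0.9, 0.2, 0.3]
width: 87.7
grasp_force: 0.0
```

>>> move_arm(steps=[[[0,0.1,0.24],0,0],[[0,0,0],0,0.3],[[0,0,0],0,0.5],[[0,0,0],0,0.6],[[0,0,0],0,0.7],[[0,0,0],0,0.8],[[0,0,0],0,0.9],[[0,0,0],0,1],[[0,0,0],0,1],[[0,0,0],0,1],[[0,0,0],0,1],[[0,0,0],0,1]])

```text
t: 7.15
ee_pos: [508.6, -188.7, 4.3]
orientation: [2.251, 2.19, 0.001]
ft_force: [1.8, -0.1, 0.8]
width: 23.7
grasp_force: 30.0
```

Gripped, with the opening at 23.7 mm. Next I lift and travel toward the carrier.

>>> move_arm(steps=[[[0,0,-0.3],0,1],[[0,0,-0.5],0,1],[[0,0,-0.7],0,1],[[0,0,-0.7],0,1],[[0,0,-0.7],0,1],[[0,0,-0.7],0,1],[[0,0,-0.7],0,1],[[0,0,-0.7],0,1],[[0,0,-0.7],0,1],[[0,0,-0.7],0,1],[[0,0,-0.7],0,1],[[0,0,-0.7],0,1],[[0,0,-0.7],0,1],[[0,0,-0.7],0,1],[[0,0,-0.5],0,1],[[0,0,-0.3],0,1],[[0,0,0],0,1]])

```text
t: 8.57
ee_pos: [508.7, -188.7, 256.5]
orientation: [2.25, 2.189, 0.002]
ft_force: [-0.0, -0.6, -1.1]
width: 23.8
grasp_force: 30.0
```

>>> move_arm(steps=[[[0.4,-0.1,0],0,1],[[0.7,-0.1,0],0,1],[[0.8,-0.1,0],0,1],[[0.8,-0.1,0],0,1],[[0.8,-0.1,0],0,1],[[0.8,-0.1,0],0,1],[[0.8,-0.1,0],0,1],[[0.8,-0.1,0],0,1],[[0.8,-0.1,0],0,1],[[0.8,-0.1,0],0,1],[[0.8,0,0],0,1],[[0.8,0,0],0,1],[[0.8,0,0],0,1],[[0.8,0,0],0,1],[[0.8,0,0],0,1],[[0.8,0,0],0,1],[[0.6,0,0],0,1],[[0.5,0,0],0,1],[[0.3,0,0],0,1],[[0,0,0],0,1]])

```text
t: 10.23
ee_pos: [492.1, 155.6, 253.5]
orientation: [-2.25, -2.192, 0.002]
ft_force: [0.1, -0.1, -1.8]
width: 24.1
grasp_force: 30.0
```

```bash
python3 - <<'E'
from h import *
o=ctrl.get_obs();print(o['t'],o['ee_pos'],o['orientation'],o['width'],o['grasp_force'])
d=campose('wrist'); print(d['xyz'])
save(d,'w2.png',None,1.5)
E
```

```text
10.2333 [492.0848731  155.61528551 253.52771271] [-2.24976636e+00 -2.19171733e+00  1.52541536e-03] 24.088780018139737 29.99984622001648
[493.98395855 238.14289431 414.5397449 ]
```

View pics/w2.png

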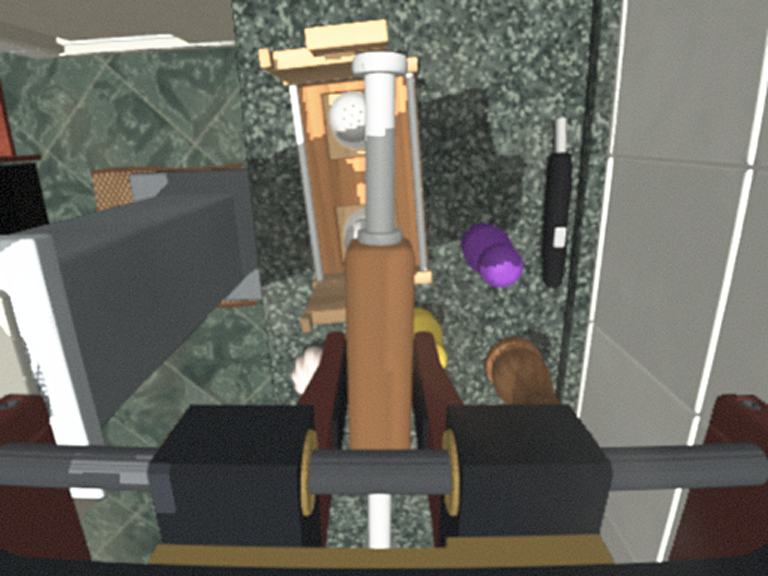

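The wrist view shows the left ear's top face at px (203–259, 14–33), with the bar hanging true. I'll fit the carrier pose from the ear corners in the wrist and scene views and check it with an overlay.

```bash
cat >> h.py <<'E'
from scipy.optimize import least_squares
def W(p,P):
    P=np.array(P,float); c,s=np.cos(p[2]),np.sin(p[2])
    return np.c_[p[0]+c*P[:,0]-s*P[:,1],p[1]+s*P[:,0]+c*P[:,1],P[:,2]]
def fit(obs,p0=(480,205,0.1)):
    f=lambda p:np.concatenate([((proj(d,W(p,P))-np.array(uv))*s).ravel() for d,P,uv,s in obs])
    return least_squares(f,p0,loss='soft_l1')
def overlay(d,p):
    im=d['image'].copy()
    for y in (-87,-77,77,87):
        for prof in ([(-14,175),(26,175)],[(-46,142),(-40,142),(-40,130),(8,130)],[(-14,175),(-14,153),(-8,153)],[(-50,0),(50,0)]):
            q=proj(d,W(p,[(x,y,z) for x,z in prof]))
            cv2.polylines(im,[np.round(q*16).astype(np.int32)],False,(255,0,0),1,cv2.LINE_AA,4)
    return im
E
python3 - <<'E'
from h import *
w=campose('wrist'); s=campose('scene')
E=lambda y:[(-14,y,175),(26,y,175)]
Pw=E(87)+E(77); uw=np.array([[305,30],[387,21],[308,50],[388,43]])/1.5
Ps=[(26,-77,175),(26,-87,175),(-14,-87,175),(-14,-77,175),(26,87,175),(26,77,175),(-14,77,175),(-14,87,175)]
us=np.array([[317,80],[327,73],[372,108],[360,115],[62,225],[78,215],[120,268],[105,280]])/5+[160,190]
for ob in ([(w,Pw,uw,1)],[(s,Ps,us,1)],[(w,Pw,uw,1),(s,Ps,us,1)]):
    r=fit(ob); print(r.x,np.degrees(r.x[2]),r.fun.reshape(-1,2).round(1).tolist())
b=r.x; np.save('p.npy',b)
a=cv2.resize(overlay(w,b)[0:230,160:300],None,fx=2.6,fy=2.6,interpolation=cv2.INTER_CUBIC)
c=cv2.resize(overlay(s,b)[195:300,170:250],None,fx=5,fy=5,interpolation=cv2.INTER_CUBIC)
h=max(a.shape[0],c.shape[0]); pad=lambda i:np.pad(i,((0,h-i.shape[0]),(0,0),(0,0)))
o=np.hstack([pad(a),pad(c)]); print(o.shape); cv2.imwrite('pics/ov1.png',o[:,:,::-1])
E
```

```text
[4.78164021e+02 2.04589433e+02 5.96523948e-02] 3.417830458878156 [[-0.1, -0.6], [-0.0, -0.1], [-0.4, 0.7], [0.4, 0.1]]
[4.73217543e+02 2.07112146e+02 8.23602314e-02] 4.718893660977826 [[-0.7, 0.2], [0.2, -0.0], [0.6, -0.0], [0.1, 0.3], [-0.3, 0.8], [-0.2, 0.9], [0.4, -1.4], [-0.0, -1.7]]
[4.77474679e+02 2.04739959e+02 5.34981572e-02] 3.065218620409313 [[-0.3, -1.0], [-0.2, -0.1], [-0.7, 0.3], [0.2, 0.0], [-0.1, -0.7], [0.8, -0.9], [0.8, -0.7], [0.3, -0.4], [-0.6, -1.2], [-0.4, -1.1], [-0.3, -3.2], [-0.7, -3.6]]
(598, 764, 3)
```

View pics/ov1.png

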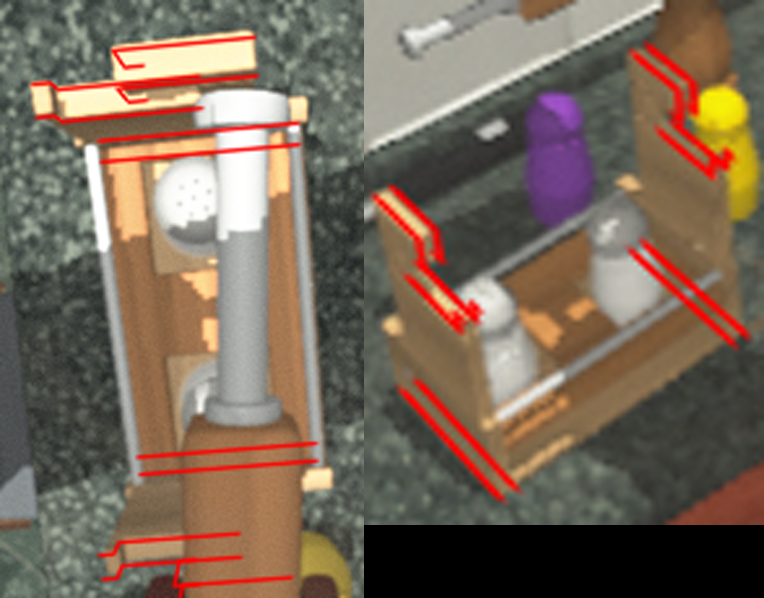

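The overlay fits to within about 1 px in the wrist view. The carrier is at about (478, 204.7) with yaw 3.4°, so the slot mouth is at about (451, 203). I'll align above it.

>>> move_arm(steps=[[[0,0,0],-0.5,1],[[0,0,0],-0.5,1],[[0.3,-0.25,0],0,1],[[0.5,-0.4,0],0,1],[[0.5,-0.4,0],0,1],[[0.4,-0.3,0],0,1],[[0.26,-0.17,0],0,1],[[0,0,0.3],0,1],[[0,0,0.5],0,1],[[0,0,0.5],0,1],[[0,0,0.5],0,1],[[0,0,0.3],0,1],[[0,0,0],0,1],[[0,0,0],0,1],[[0,0,0],0,1]])

```text
t: 11.63
ee_pos: [452.3, 201.2, 202.1]
orientation: [2.154, 2.286, 0.001]
ft_force: [0.4, -1.0, -1.5]
width: 24.0
grasp_force: 30.0
```

```bash
python3 - <<'E'
from h import *
o=ctrl.get_obs();print(o['t'],o['ee_pos'],o['orientation'],o['width'],o['ft_force'])
v=o['orientation'];phi=2*np.arctan2(v[1],v[0]);print('phi',np.degrees(phi)%180)
w=campose('wrist'); s=campose('scene'); t=campose('top')
for n in ('coffee_box','moka'):
  for b in cams.boxes_of('top',n)[:2]: print(n,b['p'],onz(t,[b['rect'][:2]],110))
p=np.array([478,204.7,np.radians(3.4)]); np.save('p.npy',p)
x,y,z=o['ee_pos']; bp=[x,y+1,np.radians(np.degrees(phi)%180-90+0.1)]
def ov(d):
    im=overlay(d,p); d2=dict(d); 
    q=proj(d,W(bp,[(0,-105,z+7.7),(0,105,z+7.7)]))
    cv2.polylines(im,[np.round(q*16).astype(np.int32)],False,(0,0,255),1,cv2.LINE_AA,4); return im
a=cv2.resize(ov(w)[0:230,150:310],None,fx=2.5,fy=2.5,interpolation=cv2.INTER_CUBIC)
c=cv2.resize(ov(s)[190:300,165:255],None,fx=4.4,fy=4.4,interpolation=cv2.INTER_CUBIC)
h=max(a.shape[0],c.shape[0]); pad=lambda i:np.pad(i,((0,h-i.shape[0]),(0,0),(0,0)))
cv2.imwrite('pics/ov2.png',np.hstack([pad(a),pad(c)])[:,:,::-1])
E
```

```text
11.6333 [452.33023855 201.17689655 202.08339516] [2.15431808e+00 2.28611588e+00 9.96106509e-04] 24.033844833800085 [ 0.3971605  -1.02623459 -1.46827326]
phi 93.40022676581684
coffee_box 0.81 [[610.76555978 428.77699478 110.        ]]
coffee_box 0.74 [[ 563.77053735 -351.79786028  110.        ]]
```

View pics/ov2.png

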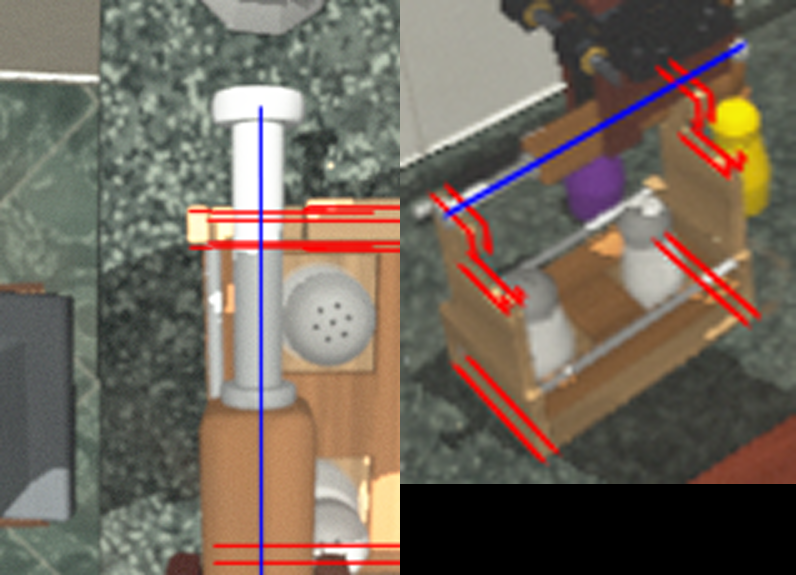

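The rod lines up with the slot gap between the nib (wrist crop px 207) and the lip (305), with the rod at 260. Next I lower it into the slots.

>>> move_arm(steps=[[[0,0,0.2],0,1],[[0,0,0.4],0,1],[[0,0,0.4],0,1],[[0,0,0.4],0,1],[[0,0,0.4],0,1],[[0,0,0.3],0,1],[[0,0,0.3],0,1],[[0,0,0.2],0,1],[[0,0,0.2],0,1],[[0,0,0],0,1],[[0,0,0],0,1]])

```text
t: 12.8
ee_pos: [451.8, 201.1, 131.5]
orientation: [-2.154, -2.287, 0.0]
ft_force: [0.0, -0.3, -1.5]
width: 23.6
grasp_force: 30.0
```

No contact; the rod axis is at about z = 139, between the ledge (135) and the tooth (148). I slide it back now.

>>> move_arm(steps=[[[0,0.15,0.04],0,1],[[0,0.2,0],0,1],[[0,0.2,0],0,1],[[0,0.2,0],0,1],[[0,0.15,0],0,1],[[0,0.1,0],0,1],[[0,0.05,0],0,1],[[0,0,0],0,1],[[0,0,0],0,1]])

```text
t: 13.55
ee_pos: [477.9, 202.6, 130.6]
orientation: [-2.154, -2.286, 0.0]
ft_force: [0.3, -0.1, -0.7]
width: 23.6
grasp_force: 30.0
```

```bash
python3 - <<'E'
from h import *
o=ctrl.get_obs();print(o['t'],o['ee_pos'],o['width'],o['ft_force'])
w=campose('wrist'); s=campose('scene')
a=cv2.resize(w['image'][0:170,150:310],None,fx=2.5,fy=2.5,interpolation=cv2.INTER_CUBIC)
c=cv2.resize(s['image'][190:300,165:255],None,fx=4.4,fy=4.4,interpolation=cv2.INTER_CUBIC)
h=max(a.shape[0],c.shape[0]); pad=lambda i:np.pad(i,((0,h-i.shape[0]),(0,0),(0,0)))
cv2.imwrite('pics/ov3.png',np.hstack([pad(a),pad(c)])[:,:,::-1])
E
```

```text
13.55 [477.90936243 202.64312199 130.59661663] 23.611187800957435 [ 0.3014972  -0.08418442 -0.65995226]
```

View pics/ov3.png

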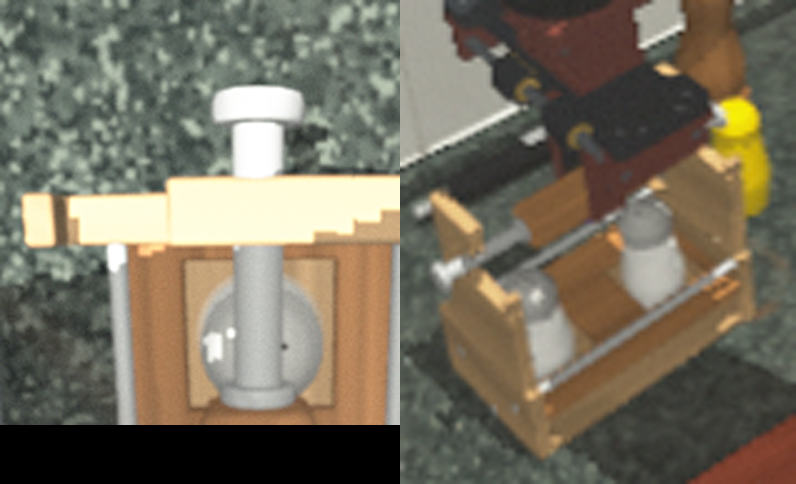

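The rod is under both lips, with its axis at own x ≈ 0 and the lip front at crop px 168. I lift gently.

>>> move_arm(steps=[[[0,0,-0.1],0,1],[[0,0,-0.15],0,1],[[0,0,-0.15],0,1],[[0,0,-0.1],0,1],[[0,0,-0.05],0,1],[[0,0,-0.05],0,1],[[0,0,-0.05],0,1],[[0,0,-0.05],0,1],[[0,0,-0.05],0,1],[[0,0,-0.05],0,1],[[0,0,-0.1],0,1],[[0,0,-0.1],0,1],[[0,0,-0.1],0,1],[[0,0,-0.1],0,1],[[0,0,0],0,1],[[0,0,0],0,1]])

```text
t: 14.98
ee_pos: [478.2, 202.8, 160.9]
orientation: [2.154, 2.287, 0.001]
ft_force: [0.1, -0.4, -7.2]
width: 23.8
grasp_force: 30.0
```

>>> move_arm(steps=[[[0,0,-0.1],0,1],[[0,0,-0.15],0,1],[[0,0,-0.2],0,1],[[0,0,-0.22],0,1],[[0,0,-0.22],0,1],[[0,0,-0.22],0,1],[[0,0,-0.22],0,1],[[0,0,-0.22],0,1],[[0,0,-0.22],0,1],[[0,0,-0.22],0,1],[[0,0,-0.22],0,1],[[0,0,-0.22],0,1],[[0,0,-0.22],0,1],[[0,0,-0.2],0,1],[[0,0,-0.18],0,1],[[0,0,-0.14],0,1],[[0,0,-0.1],0,1],[[0,0,-0.06],0,1],[[0,0,-0.03],0,1],[[0,0,0],0,1]])

```text
t: 16.65
ee_pos: [478.0, 202.7, 244.7]
orientation: [-2.154, -2.287, 0.0]
ft_force: [1.3, 0.2, -7.3]
width: 24.0
grasp_force: 30.0
```

>>> move_arm(steps=[[[0,0,0],0,1],[[0,0,0],0,1],[[0,0,0],0,1],[[0,0,0],0,1],[[0,0,0],0,1],[[0,0,0],0,1],[[0,0,0],0,1],[[0,0,0],0,1],[[0,0,0],0,1],[[0,0,0],0,1],[[0,0,0],0,1],[[0,0,0],0,1],[[0,0,0],0,1],[[0,0,0],0,1],[[0,0,0],0,1],[[0,0,0],0,1],[[0,0,0],0,1],[[0,0,0],0,1],[[0,0,0],0,1],[[0,0,0],0,1]])

```text
t: 18.32
ee_pos: [478.0, 202.7, 244.7]
orientation: [-2.154, -2.287, 0.0]
ft_force: [-0.4, 0.1, -7.7]
width: 23.9
grasp_force: 30.0
```

```bash
python3 - <<'E'
from h import *
o=ctrl.get_obs();print(o['t'],o['ee_pos'],o['width'],o['ft_force'])
s=campose('scene'); save(s,'end.png',(140,130,300,300),4)
E
```

```text
18.3167 [478.0292223  202.7044864  244.66861681] 23.883935871429614 [-0.4071641   0.14387246 -7.66833944]
```

View pics/end.png

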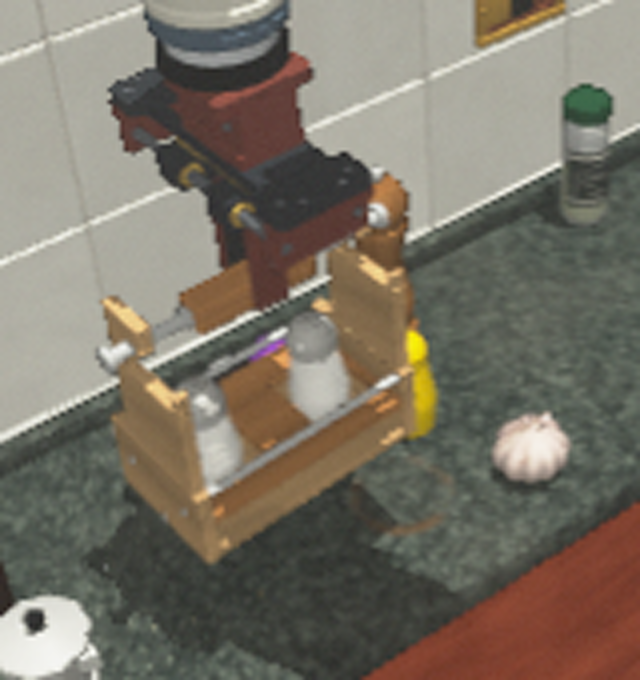

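The carrier hangs level by the bar with both shakers inside, and nothing else has moved. I let it settle a little longer and then hand in.

>>> move_arm(steps=[[[0,0,0],0,1],[[0,0,0],0,1],[[0,0,0],0,1],[[0,0,0],0,1],[[0,0,0],0,1],[[0,0,0],0,1],[[0,0,0],0,1],[[0,0,0],0,1],[[0,0,0],0,1],[[0,0,0],0,1],[[0,0,0],0,1],[[0,0,0],0,1],[[0,0,0],0,1],[[0,0,0],0,1],[[0,0,0],0,1],[[0,0,0],0,1],[[0,0,0],0,1],[[0,0,0],0,1],[[0,0,0],0,1],[[0,0,0],0,1]])

```text
t: 20.03
ee_pos: [478.1, 202.7, 244.7]
orientation: [2.154, 2.287, 0.0]
ft_force: [-0.6, -0.2, -6.9]
width: 24.0
grasp_force: 30.0
```

```bash
python3 -c "
from workcell import ctrl
print(ctrl.close_job())"
```

```text
the job is handed in; nothing more can be done
None
```

The bar is fitted under both lips, and the carrier with both shakers is held by it alone, looking level, with its base about 10 cm above the worktop (worked out from the arm's pose); I handed the job in at about 20 s.

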